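# Turn the cake turntable until the flagged cake is latched at the front

### The job

Turn the cake turntable clockwise (seen from above), by pushing one of the upright lugs on its rim with closed fingers and not gripping it, until the ring cake with the little flag faces the front, where the spring catch is. There press the lug on against the springy buffer, until the catch pin drops in behind the tooth, and keep it pressed home at about 15 N for a second so that it seats, without forcing it (never more than 20 N); then let go and draw back, leaving the plate held by the catch. Do not spin the plate fast, do not touch the cakes or the flag, and leave the other things on the table alone.

Things in the scene. Friction and masses are not known exactly. Their poses are not given: they have to be found in the camera images.
- cake_stand: fixed stand: dark steel foot 200 mm across, 48 mm high, with an arm near its front (own -x, roughly to the robot, up to 6 degrees to either side) with the catch housing (top 61 mm above the table, 137 to 163 mm from the axis). Origin on the turning axis at table height. On it turns an aluminium disc, 240 mm across, rim top 62 mm above the table. Pushing stand or plate with over 20 N is forcing it.
- turntable (a joint): angle of the plate (rad), grows clockwise seen from above; 0: flagged cake exactly at the stand's front. Starts at -2.0 to -0.9 (flagged cake on the stand's right). Light friction (1 to 2 N at a lug): stays where left. It latches somewhere from -0.1 to 0.1, as the catch happens to be set (not measured: found by feel). About 0.02 before that a buffer begins to push back, 6 N per mm of lug travel.
- catch_pin (a joint): how far the catch pin is pushed outward (m): 0 when in (also while the tooth is still away), up to 0.008 while the tooth's ramp rides over its nose (the last 0.3 rad before latching, 2 to 4 N on a lug), back to 0 once it has dropped in behind the tooth. Getting there against the buffer takes about 7 to 9 N on a lug; pressed less, the plate springs back a little and the pin stays out.
- lug_left (a point): centre of the top of one rim lug: upright black rubber-sleeved post 14 mm in diameter (foot 20 mm), 110 mm from the axis, top 100 mm above the table, 40 mm tall from the plate's surface. On the plate this lug is 60 degrees clockwise (seen from above) ahead of the flagged cake: when latched it stands about at the stand's front left.
- lug_right (a point): centre of the top of a like lug, 60 degrees behind the flagged cake: when latched it stands at the stand's front right.
- lug_back (a point): centre of the top of a like lug, opposite the flagged cake.
- flag_foot (a point): point on the plate's surface 61 mm above the table, 55 mm from the axis, in the centre of the flagged ring cake; the flag (paper 34 x 22 mm on a thin wooden stick) rises from here to 61 mm above the plate, its paper towards the axis.
- cake_front: the ring cake with the flag; rides on the plate, not to be touched. All three cakes: about 80 mm across, 35 mm high, tops 97 mm above the table, centres 55 mm from the axis, 120 degrees apart, a lug half-way between each two. Origin under its centre.
- cake_1: another ring cake on the plate, not to be touched; origin under its centre.
- cake_2: another ring cake on the plate, not to be touched; origin under its centre.
- flag: the flag on its stick; must not be touched. Origin at the foot of the stick.
- timer: white kitchen timer 70 x 66 x 21 mm lying on the table, bystander; origin under its centre.
- tape_roll: roll of tape 103 mm across, 25 mm high, lying on the table, bystander; origin under its centre.
- marker: marker pen 135 mm long, 17 mm thick, lying on the table, bystander; origin under its centre.

How it is judged (in metres and radians):
On the way, in this order (a step that is already met when the one before it is completed fails the run):
1. the plate is turned until the flagged cake is within about 17 degrees of the front (value of joint turntable above -0.3 rad), for 0.1 s.
2. pressed on until the catch pin has dropped in behind the tooth, and kept pressed home with more than 11 N (value of joint turntable above -0.115 rad and value of joint catch_pin below 0.002 m and contact force between the fingers and cake_stand above 11 N), for 0.5 s.
At the end, for the whole second after the job is handed in: the catch pin has dropped in behind the tooth (less than 2 mm out with the plate angle above -0.115 rad, which is only possible latched), so the flagged cake is held at the front; the plate is at rest and not touched (value of joint turntable above -0.115 rad and value of joint catch_pin below 0.002 m and velocity of joint turntable between -0.03 and 0.03 rad/s).
It fails at once if the turntable or its stand is pushed with more than 20 N (contact force between any of the fingers, the arm and cake_stand above 20 N).
It fails at once if the plate is spun faster than 2 rad/s on the way (value of joint turntable below -0.3 rad and (velocity of joint turntable above 2 rad/s or velocity of joint turntable below -2 rad/s)).
It fails at once if a cake or the flag is touched (contact force between any of the fingers, the arm and cake_front above 0.5 N or contact force between any of the fingers, the arm and cake_1 above 0.5 N or contact force between any of the fingers, the arm and cake_2 above 0.5 N or contact force between any of the fingers, the arm and flag above 0.5 N).
It fails at once if a bystander is moved by more than 15 mm (distance of any of timer, tape_roll, marker from where it was at the start of the episode above 0.015 m).
It also fails if it takes over 51 s, if anything falls off the work surface, if the arm or the gripper's body presses on something with over 40 N, if the wrist force passes 120 N, or if a joint passes its speed limit or range.

### The arm

A 6-joint arm with a two-finger parallel gripper is mounted at the origin on a cart in front of the work surface, level with it; the furniture and walls round the work are solid. World frame = base frame: x ahead of the robot, y to its left, z up, the work surface at z = 0. Lengths are in mm, angles in rad, forces in N, time in s.
With the tool pointing down it reaches from about 425 to 950 mm from the base axis. Payload 14.7 kg.
Tool frame: the origin (TCP) lies midway between the tips of the shut fingers; the grasp point (between the pads) lies 19 mm behind it; z points along the fingers, y is the direction in which the jaws open and shut (so a half turn about z gives the same grasp; the last joint's range is limited). The gripper opens to 85 mm and grips with 20 to 120 N. Pads are 22 mm wide; open, the fingers measure 114 mm over their backs; the gripper's body (76 mm by 85 mm) begins 54 mm behind the grasp point. The pads swing forward as they close: fully open they stand 13 mm farther back than shut.
Start: joints at [-1.199, 0.48, 1.596, -0, 1.065, -0.047], TCP at [264.347, -593.812, 231.297] pointing down, gripper open.
Joint ranges: [-2.75, 2.75], [-0.82, 2.05], [0.23, 2.67], [-1.56, 4.7], [0.09, 2.69], [-2.92, 2.92]. Speed limits (rad/s): [1.89, 1.89, 2.39, 3.01, 3.01, 3.01].

### API

Orientations are given as a 3x3 rotation matrix whose columns are the frame's x, y, z axes.
In Python, from rig import bot, jaws, kin, status, optics, ticket gives the robot as it stands. Calls block until the motion is done:
- bot.reach(position, orientation): joint-space move of the TCP to a pose.
- bot.move_linear(position, rotation=None, speed=150, force_limit=None): straight line of the TCP; rotation=None keeps the orientation; speed is the mean speed in mm/s. With force_limit (N) it stops when the force on the tool has changed by that much, and returns True; else False.
- bot.move_j(angles): joint-space move.
- jaws.release() and jaws.grab(): open the fingers fully, or close them until they stop; the grip force is fixed at half the most.
- bot.pause(seconds).
- kin.inverse_kinematics(position, orientation): joint angles nearest the present ones, or None.
- status.state(): the state.
- optics.camera(name): name is "side" or "top"; returns (picture, depth): 480x640x3 uint8, blue, green, red; 480x640 float32, mm along the optical axis (not along the pixel's ray), 0 where there is no reading.
- optics.get_calibration(name): a dict with "fx", "fy", "cx", "cy" (pixels), "R" (3x3) and "t" (3): a world point X has camera coordinates R X + t. Camera axes: x right, y down, z forward; pixel columns grow to the right and rows downward; lengths in mm; the calibration is good to about 2 mm. A picture is of the moment at which its call begins. get_calibration takes no time and is no camera call.
A pose or a line that the arm cannot do raises bot.Unreachable and nothing moves.
- ticket.close_job(): hands the job in, once; it reports no verdict.
The state is a dict: "time": time; "q": joint angles; "qvel": joint speeds; "joint_torque": joint torques, N m; "tcp_pos": TCP position; "eef_rot": TCP orientation; "contact_force": force on the tool from outside, world axes, zero at the start; "moment": the same for the moment, N m; "opening": opening from 0.0 (shut) to 1.0 (fully open).
Only numpy, scipy, OpenCV 4.12 (cv2) and the standard library are available. Lean on these libraries where they do the work, as an engineer would, in place of code of your own. Each camera call takes 0.05 s, during which the arm holds its last target. There are 200 camera calls.

## Working session

There is one attempt and no reset: what is moved stays moved. The work goes in short steps, each a Python script; the robot and the scene stay as the last script left them, time stands still between calls to the robot, and variables do not carry over. Pictures are saved under pics/ and viewed, about 8 in all and at most 12, crops included, and the job is handed in when it is done.

```bash
ls; mkdir -p pics; python3 - <<'E'
from rig import bot, jaws, kin, status, optics, ticket
import cv2,numpy as np
for n in("top","side"):
    p,d=optics.camera(n); cv2.imwrite(f"pics/{n}0.png",p); np.save(f"{n}0.npy",d)
    print(n,optics.get_calibration(n))
s=status.state();print(s["time"],s["contact_force"],s["eef_rot"])
E
```

```text
pics
top {'fx': 531.7151500525111, 'fy': 531.7151500525111, 'cx': 316.653209908504, 'cy': 232.18796592733014, 'R': array([[-0.01099499, -0.99989841, -0.00907051],
       [-0.9937356 ,  0.01193522, -0.11111754],
       [ 0.11121451,  0.00779195, -0.99376588]]), 't': array([-353.86341468,  612.08395826, 1006.61893352])}
side {'fx': 609.7099232963045, 'fy': 609.7099232963045, 'cx': 313.9161590663716, 'cy': 233.0720877940622, 'R': array([[ 0.95827766, -0.28569248,  0.00915043],
       [-0.1337092 , -0.47632565, -0.869043  ],
       [ 0.25263763,  0.83156099, -0.49465194]]), 't': array([-662.6163795 ,  -21.37180769, 1363.64330511])}
0.1 [0.73676094 0.25429685 0.93037131] [[ 9.13596123e-01  4.06622633e-01 -3.98121802e-04]
 [ 4.06622826e-01 -9.13595577e-01  9.99455215e-04]
 [ 4.26787939e-05 -1.07498382e-03 -9.99999421e-01]]
```

View pics/top0.png

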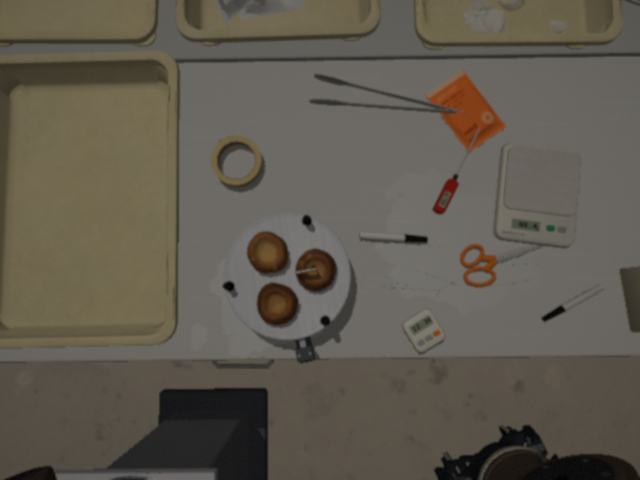

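View pics/side0.png

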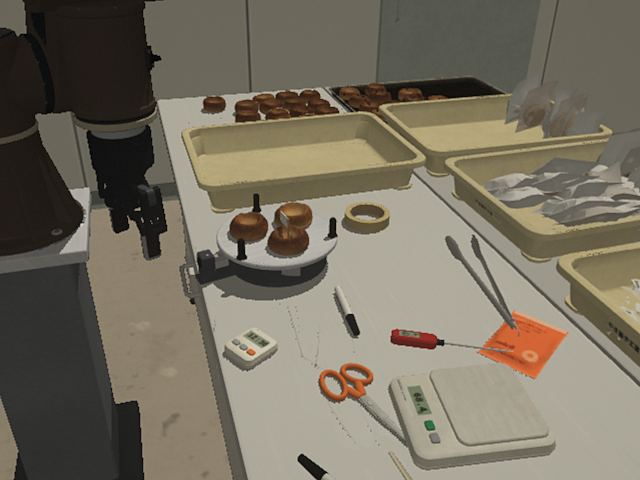

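The top view shows the stand axis near (290,276), with the flagged cake at (316,270). The lugs are at (307,220) = right, (325,321) = left and (228,286) = back, and the catch arm is at (305,350). The timer is at (424,331), the marker at (393,238) and the tape at (237,161).

```bash
cat > h.py <<'E'
import numpy as np, cv2
from rig import bot, jaws, kin, status, optics, ticket
def ray(n,u,v,z):
    c=optics.get_calibration(n);R,t=c["R"],c["t"]
    o=-R.T@t; d=R.T@np.array([(u-c["cx"])/c["fx"],(v-c["cy"])/c["fy"],1])
    return (o+d*(z-o[2])/d[2])
def lugs(p):
    """dark blobs of lug size near the plate in the top view"""
    m=(p.max(2)<45).astype(np.uint8)
    n,l,s,c=cv2.connectedComponentsWithStats(m)
    return [(tuple(c[i]),s[i,4]) for i in range(1,n) if 30<s[i,4]<400 and 210<c[i][0]<370 and 200<c[i][1]<370]
E
python3 - <<'E'
from h import *
p=cv2.imread("pics/top0.png"); d=np.load("top0.npy")
for c,a in lugs(p):
    print(np.round(c,1),a,"at z90:",ray("top",*c,90).round(1))
L=np.array([ray("top",*c,90)[:2] for c,a in lugs(p)])
# plate rim from depth: points with height 55..66
c=optics.get_calibration("top");v,u=np.mgrid[200:360,200:370];z=d[200:360,200:370]
X=np.stack([(u-c["cx"])/c["fx"]*z,(v-c["cy"])/c["fy"]*z,z],-1)
W=(X-c["t"])@c["R"]
k=(W[...,2]>56)&(W[...,2]<68)&(z>0)
pts=W[k][:,:2].astype(np.float32);print("plate circle",cv2.minEnclosingCircle(pts),len(pts), "median z",np.median(W[k][:,2]))
k=(W[...,2]>88)&(W[...,2]<125); print("z90-125",k.sum())
for q in [(305,343),(307,355),(316,270),(268,252),(277,303)]: print(q,ray("top",*q,61).round(1), W[q[1]-200,q[0]-200].round(1))
for nm,q in dict(timer=(424,331),marker=(393,238)).items(): print(nm,ray("top",*q,15).round(0))
print("flag",[ray("top",*q,110).round(0) for q in ((316,265),(297,271))])
b=cv2.resize(p[200:370,210:370],None,fx=3.5,fy=3.5,interpolation=cv2.INTER_CUBIC);cv2.imwrite("pics/crop.png",cv2.convertScaleAbs(b,alpha=1.5))
E
```

```text
[306.5 220.4] 62 at z90: [ 623.8 -342.9   90. ]
[283.4 261.5] 44 at z90: [ 548.1 -299.7   90. ]
[324.3 279.3] 195 at z90: [ 514.8 -374.4   90. ]
[265.7 270.5] 31 at z90: [ 532.1 -267.2   90. ]
[303.  276.6] 53 at z90: [ 520.1 -335.5   90. ]
[228.8 285.9] 72 at z90: [ 504.6 -199.6   90. ]
[287.6 313.9] 162 at z90: [ 453. -307.   90.]
[325.1 320.8] 61 at z90: [ 439.9 -374.9   90. ]
[308.9 349.8] 113 at z90: [ 388.6 -345.1   90. ]
[297.4 344.6] 31 at z90: [ 398.  -324.3   90. ]
plate circle ((502.71466064453125, -307.86529541015625), 140.62754821777344) 8445 median z 61.68672576645055
z90-125 2340
(305, 343) [ 397.9 -337.2   61. ] [ 393.3 -335.6   12.1]
(307, 355) [ 376.  -340.7   61. ] [ 376.1 -340.7   61.3]
(316, 270) [ 533.1 -359.1   61. ] [ 531.6 -359.4   98. ]
(268, 252) [ 568.1 -268.5   61. ] [ 566.8 -270.3   78.2]
(277, 303) [ 472.2 -285.3   61. ] [ 472.5 -286.7   77.8]
timer [ 414. -567.   15.]
marker [ 597. -512.   15.]
flag [array([ 540., -360.,  110.]), array([ 530., -325.,  110.])]
```

View pics/crop.png

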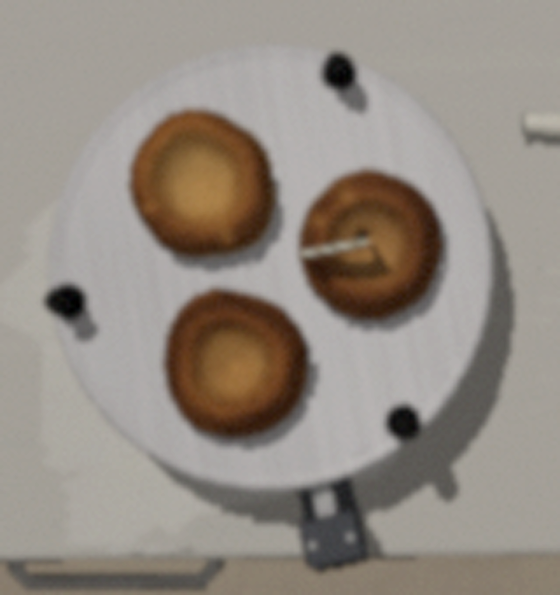

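```bash
cat >> h.py <<'E'
C=np.array([522.8,-305.8]); Z=76.; OFF=18.
def pose(lug,gap=0.,z=Z):
    """finger pose behind a lug at polar angle `lug` (deg), tool x along the clockwise tangent"""
    a=np.radians(lug); r=np.array([np.cos(a),np.sin(a)]); t=np.array([r[1],-r[0]])
    P=C+110*r-(OFF+gap)*t
    R=np.column_stack([[*t,0],[t[1],-t[0],0],[0,0,-1.]])
    return np.array([*P,z]),R
def F(n=3):
    f=[]
    for _ in range(n): f.append(status.state()["contact_force"]); bot.pause(.02)
    return np.mean(f,0)
E
python3 - <<'E'
from h import *
for g in (-140,-180,-226,-235): print(g,pose(g)[0].round(),kin.inverse_kinematics(*pose(g)))
jaws.grab()
bot.reach(*pose(-140.2,14,200)); bot.move_linear(pose(-140.2,14)[0],speed=120)
s=status.state();print(s["time"],s["tcp_pos"],s["q"],F(),s["opening"])
for n in("top","side"):
    p,d=optics.camera(n); cv2.imwrite(f"pics/{n}1.png",p)
a=cv2.imread("pics/top1.png")[200:400,200:400];b=cv2.imread("pics/side1.png")[150:350,150:350]
cv2.imwrite("pics/ab1.png",cv2.convertScaleAbs(cv2.resize(np.hstack([a,b]),(800,400)),alpha=1.4))
E
```

```text
-140 [ 450. -390.   76.] [-7.65231395e-01  5.97979763e-01  1.85131618e+00 -4.44089210e-16
  6.92296708e-01 -1.46336310e+00]
-180 [ 413. -324.   76.] [-7.22941332e-01  5.26784494e-01  2.01646975e+00 -4.44089210e-16
  5.98338412e-01 -7.22941332e-01]
-226 [ 433. -239.   76.] [-5.65476350e-01  4.98550256e-01  2.08299498e+00 -4.44089210e-16
  5.60047418e-01  2.37375106e-01]
-235 [ 445. -226.   76.] [-5.30735849e-01  5.02342857e-01  2.07401521e+00 -4.44089210e-16
  5.65234582e-01  4.29195240e-01]
3.375 [ 459.11255096 -401.17369905   76.67105649] [-7.67859333e-01  6.11152707e-01  1.81853307e+00 -2.44086518e-05
  7.10826706e-01 -1.46242456e+00] [ 0.33289446 -0.28126923  0.59462639] -0.004311470399503821
```

View pics/ab1.png

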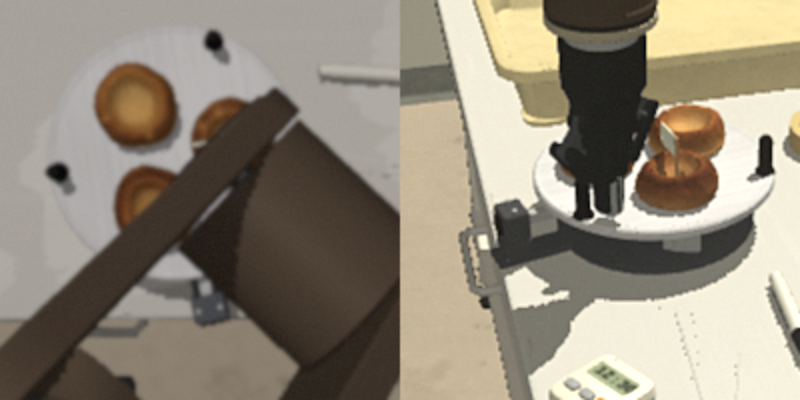

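The fingers stand behind lug_left and clear of the cakes. Next I find contact, then push in short arc segments.

```bash
python3 - <<'E'
from h import *
f0=F(6); np.save("f0.npy",f0)
g=-140.2
hit=bot.move_linear(pose(g,-8)[0],speed=25,force_limit=1.5)
s=status.state(); P,R=pose(g); print("hit",hit,"offset left",R[:,0]@(P-s["tcp_pos"]),F()-f0,s["time"])
for g in np.arange(-144,-199,-6.):
    P,R=pose(g); st=bot.move_linear(P,R,speed=50,force_limit=8)
    f=status.state(); d=np.array(f["contact_force"])-f0
    print(g,st,"push",round(-R[:,0]@d,2),"rad",round(R[:,1]@d,2),"z",round(d[2],2),"t",round(f["time"],2))
    if st: break
p,_=optics.camera("side"); cv2.imwrite("pics/side2.png",cv2.convertScaleAbs(cv2.resize(p[150:350,150:400],None,fx=2.5,fy=2.5),alpha=1.4))
E
```

```text
hit False offset left -7.918271724086858 [0.54392645 0.13851902 0.68443773] 4.6583
-144.0 False push 0.26 rad 0.3 z -0.09 t 4.96
-150.0 False push 0.29 rad -0.77 z 0.45 t 5.34
-156.0 False push -0.49 rad 0.01 z 0.02 t 5.72
-162.0 False push 0.48 rad -0.1 z 0.06 t 6.11
-168.0 False push -0.19 rad -0.76 z 0.63 t 6.49
-174.0 False push 0.4 rad 0.9 z 0.28 t 6.88
-180.0 False push 0.41 rad 0.67 z -1.14 t 7.26
-186.0 False push -0.16 rad -1.04 z 0.35 t 7.64
-192.0 False push 0.01 rad 0.7 z -0.21 t 8.03
-198.0 False push 0.51 rad 0.78 z -0.26 t 8.41
```

View pics/side2.png

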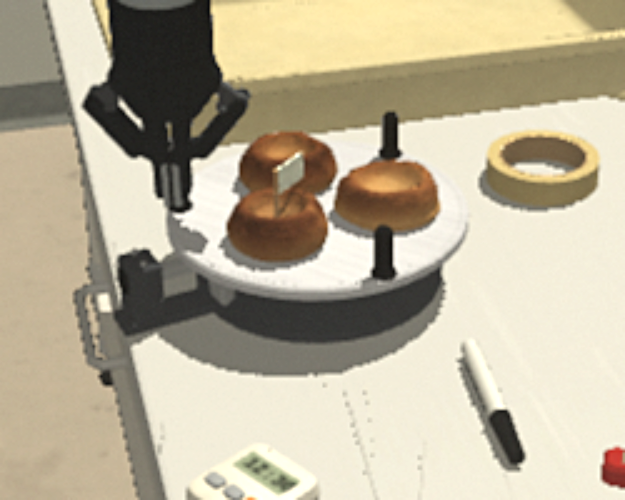

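```bash
python3 - <<'E'
from h import *
f0=np.load("f0.npy"); g=-198.; peak=0; log=[]
def push(R,n=4): 
    d=F(n)-f0; return -R[:,0]@d, R[:,1]@d, d[2], np.linalg.norm(d[:2])
f=0; R=pose(g)[1]
while g>-245 and status.state()["time"]<32:
    st=.7 if f<4.5 and g>-212 else .5 if f<4.5 else .2 if f<8 else .1
    g-=st; P,R=pose(g)
    hit=bot.move_linear(P,R,speed=15,force_limit=5 if f<4.5 else 4)
    f,r,z,tot=push(R,3)
    log.append((g,f,r,z,tot,hit))
    if f>13.5 or tot>16: break
t=status.state()["time"]
for l in log[::5][:14]+log[-14:]: print(*[round(float(x),2) for x in l])
print("t",t)
best=[]
while status.state()["time"]<t+1.3:
    f,r,z,tot=push(R,3); best.append(round(float(f),1))
    if f<13.5: g-=.05
    elif f>16: g+=.05
    else: continue
    bot.move_linear(pose(g)[0],pose(g)[1],speed=10)
print(best,g,tot,status.state()["time"])
np.save("g.npy",g)
p,_=optics.camera("side"); cv2.imwrite("pics/side3.png",cv2.convertScaleAbs(cv2.resize(p[150:350,150:400],None,fx=2.5,fy=2.5),alpha=1.4))
E
```

```text
-198.7 0.98 0.34 0.04 1.03 0.0
-202.2 -0.36 0.21 0.18 0.42 0.0
-205.7 0.16 0.58 -0.1 0.6 0.0
-209.2 -0.16 -0.13 -0.03 0.21 0.0
-212.7 0.71 -0.18 0.51 0.73 0.0
-215.2 0.37 0.26 0.23 0.45 0.0
-217.7 0.39 0.11 0.3 0.4 0.0
-220.2 1.74 -0.15 0.83 1.74 0.0
-222.7 -0.22 0.54 0.25 0.58 0.0
-225.2 0.03 0.45 0.05 0.45 0.0
-227.7 -0.52 0.14 -0.14 0.54 0.0
-229.2 11.63 2.12 1.44 11.83 0.0
-225.2 0.03 0.45 0.05 0.45 0.0
-225.7 -0.0 0.17 0.46 0.17 0.0
-226.2 0.03 0.21 -0.2 0.21 0.0
-226.7 -0.46 -0.08 0.41 0.47 0.0
-227.2 -0.04 -0.05 -0.07 0.07 0.0
-227.7 -0.52 0.14 -0.14 0.54 0.0
-228.2 3.63 0.94 0.53 3.75 0.0
-228.7 7.38 1.76 1.32 7.59 0.0
-228.9 7.42 1.6 0.91 7.59 0.0
-229.1 10.56 1.74 1.16 10.7 0.0
-229.2 11.63 2.12 1.44 11.83 0.0
-229.3 12.67 2.48 2.01 12.91 0.0
-229.4 13.24 3.08 1.31 13.59 0.0
-229.5 14.26 2.75 1.92 14.53 0.0
t 26.1583
[15.0, 14.6, 13.9, 14.0, 14.2, 14.1, 14.1, 14.0, 14.0, 14.1, 14.1, 14.0, 13.9, 14.4, 14.4, 14.5, 13.8, 14.5, 14.9, 14.2, 14.2, 14.3, 14.2, 14.0, 14.4, 14.6] -229.49999999999972 14.916434160254386 27.4583
```

View pics/side3.png

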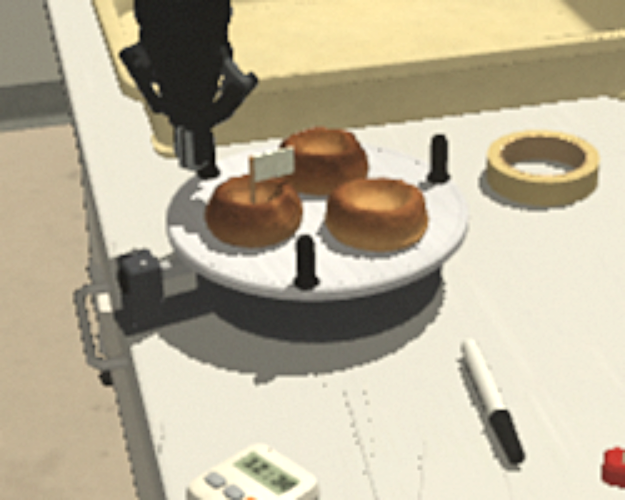

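Contact held at about 14.3 N for 1.3 s, with a dip near 7.4 N that suggests the pin dropping. Now I back off, lift and check.

```bash
python3 - <<'E'
from h import *
f0=np.load("f0.npy"); g=float(np.load("g.npy"))
c0,_=optics.camera("side")
for k in (.5,1,1.5,2,3,4):
    P,R=pose(g,k); bot.move_linear(P,R,speed=10); print(k,round(float(-R[:,0]@(F(4)-f0)),2))
bot.move_linear(pose(g,12)[0],speed=40)
bot.move_linear(pose(g,12,200)[0],speed=120)
c1,_=optics.camera("side"); bot.pause(.3)
# lug_back (right) and lug_right (front) in side view, before/after
for c in (c0,c1):
    o=[]
    for (u0,u1,v0,v1) in ((315,335,200,226),(262,282,240,268)):
        m=c[v0:v1,u0:u1].max(2)<50; v,u=np.nonzero(m); o.append((round(u.mean()+u0,2),round(v.mean()+v0,2),m.sum()))
    print(o)
bot.reach([400,-520,260],pose(g)[1])
s=status.state();print(s["time"],s["tcp_pos"])
p,_=optics.camera("top"); 
for c,a in lugs(p): 
    X=ray("top",*c,90)[:2]-C
    if a<110: print(np.round(c,1),a,np.hypot(*X).round(1),np.degrees(np.arctan2(X[1],X[0])).round(1))
cv2.imwrite("pics/top3.png",cv2.convertScaleAbs(np.hstack([cv2.resize(p[190:370,200:370],None,fx=2.2,fy=2.2),cv2.resize(c1[190:370,160:330],None,fx=2.2,fy=2.2)]),alpha=1.4))
E
```

```text
0.5 12.61
1 9.01
1.5 4.5
2 -0.1
3 0.07
4 -0.28
[(np.float64(325.18), np.float64(213.57), np.int64(114)), (np.float64(271.86), np.float64(255.44), np.int64(147))]
[(np.float64(324.86), np.float64(213.8), np.int64(111)), (np.float64(272.18), np.float64(255.24), np.int64(153))]
32.4417 [ 400.24803281 -518.61877985  259.5491146 ]
[274.3 218.4] 61 107.7 12.1
[343.2 292.9] 61 107.9 -107.9
[299.8 318.4] 106 81.6 -163.5
[243.2 316. ] 63 107.7 132.5
[309.4 347.2] 80 135.7 -162.8
```

View pics/top3.png

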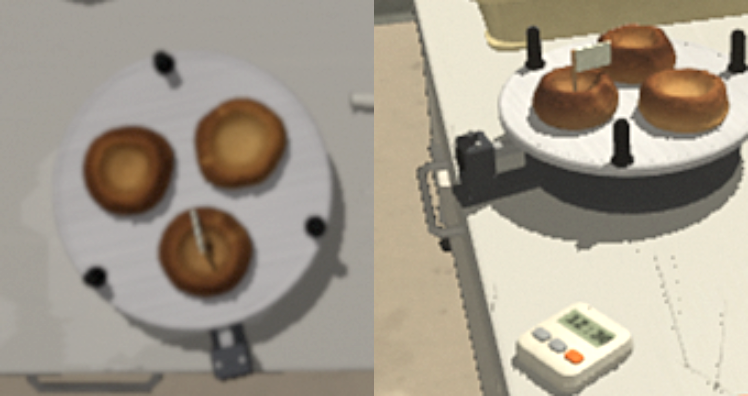

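```bash
python3 - <<'E'
from h import *
print(status.state()["time"]); ticket.close_job()
E
```

```text
32.4917
the job is handed in; nothing more can be done
```

I turned the plate clockwise by pushing lug_left with closed fingers, pressed it against the buffer and let go. I then handed the job in at 32.5 s of the 51 s allowed. The evidence says the catch is holding the plate, but I saw no direct view of the pin.

**Push and press:** The plate turned about 88°. The tool force read 13.8 to 15.0 N for 1.3 s while pressed home, and no reading went above about 15 N. A small dip in force near 7.4 N fits the pin dropping in.

**After letting go:**
- **Force as the fingers backed off:** it fell from about 14 N to 0 within 2 mm, at up to 9 N per mm. That is steeper than the 6 N per mm buffer, so the plate was being held.
- **Spring-back:** the other two lugs moved back about 1 mm in the side view, against about 2.4 mm if it had not latched.
- **Final picture:** the flagged cake sits at the catch arm (lugs at 132.5°, 12.1° and −107.9°). The arm was drawn back clear of the plate. I saw no sign of contact with the cakes, flag or other things on the table, but I did not re-measure the bystanders.

**Checks that disagreed or were not made:**
- The first contact search, set to stop at a 1.5 N change, did not trigger, because the plate moved too lightly.
- The 2 to 4 N ramp did not show in the static readings.
- I did not push back on the lug to test the catch.

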